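# Tap the test weight to the centre of a rocking scale pan

### The job

The steel test weight stands off-centre on the small rocking pan of the load-cell stand. Push or tap it along the pan, gently and with the fingers from outside, until it stands upright wholly inside the circle engraved round the pan's middle, then come clear. Do not grip, lift, topple or press it hard, do not let it off the pan, and leave the three other things on the bench where they stand.

Things in the scene. Friction and masses are not known exactly. Their poses are not given: they have to be found in the camera images.
- test_weight: Plain steel knob weight, 0.4 to 0.6 kg: upright cylinder of 37 mm diameter, straight-sided to about 35 mm up, then a shoulder narrowing to a 16 mm knob; 58 mm tall. Loose; it starts standing on the pan 12 to 22 mm from its middle, in any direction. Origin: centre of its flat underside; z up.
- pan_centre (a point): Middle of the top of a flat round steel pan (80 mm diameter, no rim), 66 mm above the bench, a dark circle of 47 mm inside diameter engraved round it. The pan rocks any way on a springy bush below its middle: it sinks 4 to 8 degrees towards an off-centre weight, wobbles when tapped, levels as the weight is centred. Its load-cell stand (120 x 70 mm base, any yaw) is fixed to the bench.
- brass_weight: Bystander: brass knob weight, 27 mm diameter, 34 mm tall, standing on the bench some 100 mm from the stand's middle. Origin: centre of the underside.
- iron_weight: Bystander: dark iron knob weight, 44 mm diameter, 68 mm tall, standing on the bench some 110 mm from the stand's middle. Origin: centre of the underside.
- yellow_tin: Bystander: small round yellow tin, 54 mm diameter, 20 mm tall, on the bench some 120 mm from the stand's middle. Origin: centre of the underside.
There are look-alikes about, which are no part of the job. What is shaped like the test_weight but green is not meant.

How it is judged:
At the end, for the whole second after the job is handed in: The weight stands upright (within 3 degrees) and at rest on the pan, its axis within 5.5 mm of the pan's middle, i.e. its foot wholly inside the engraved circle (horizontal distance between test_weight and pan_centre below 0.0055 m and z of test_weight in the frame of pan_centre between -0.004 and 0.004 m and angle between test_weight's own z axis and vertical below 0.05 rad and linear speed of test_weight below 0.01 m/s and angular speed of test_weight below 0.15 rad/s); the robot touches nothing.
It fails at once if the weight is lifted off the pan (10 mm) (z of test_weight in the frame of pan_centre above 0.01 m).
It fails at once if the weight comes off the pan (z of test_weight in the frame of pan_centre below -0.01 m or horizontal distance between test_weight and pan_centre above 0.04 m).
It fails at once if the weight is tipped by more than 20 degrees (angle between test_weight's own z axis and vertical above 0.35 rad).
It fails at once if the weight is gripped or pressed hard (fingers on it with more than 18 N) (contact force between the fingers and test_weight above 18 N).
It fails at once if a bystander is moved by more than 20 mm (distance of any of brass_weight, iron_weight, yellow_tin from where it was at the start of the episode above 0.02 m).
It also fails if it takes over 38 s, if anything falls off the work surface, if the arm or the gripper's body presses on something with over 40 N, if the wrist force passes 120 N, or if a joint passes its speed limit or range.

### The arm

A 6-joint arm with a two-finger parallel gripper is mounted at the origin on a cart in front of the work surface, level with it; the furniture and walls round the work are solid. World frame = base frame: x ahead of the robot, y to its left, z up, the work surface at z = 0. Lengths are in m, angles in rad, forces in N, time in s.
With the tool pointing down it reaches from about 0.3 to 0.875 m from the base axis. Payload 4.2 kg.
Tool frame: the origin (TCP) lies midway between the tips of the shut fingers; the grasp point (between the pads) lies 19 mm behind it; z points along the fingers, y is the line along which they close (so a half turn about z gives the same grasp; the last joint's range is limited). The gripper opens to 85 mm and grips with 20 to 120 N. Pads are 22 mm wide; open, the fingers measure 114 mm over their backs; the gripper's body (76 mm by 85 mm) begins 54 mm behind the grasp point. The pads swing forward as they close: fully open they stand 13 mm farther back than shut.
Start: joints at [-1.15, 0.32, 1.565, -0, 1.257, -0.02], TCP at [0.245, -0.52, 0.231] pointing down, gripper open.
Joint ranges: [-3.11, 3.11], [-0.84, 2.01], [0.21, 2.61], [-1.34, 4.49], [0.05, 2.63], [-2.56, 2.56]. Speed limits (rad/s): [2.57, 2.57, 3.14, 3.14, 3.14, 3.14].

### API

Orientations are given as a unit quaternion [x, y, z, w].
In Python, from plant import readout, camera, get_calibration, arm, search_frame, outline_of gives the robot as it stands.
- The arm moves only by the tool send_rows, never from a script. Its argument "motion" is text: rows parted by semicolons, each of 7 numbers parted by spaces: the shift along the tool's x, y, z in m, then the turn, a rotation vector about the tool's x, y, z in rad, then the closure, from 0 (fully open) to 1 (shut). A call has 1 to 10 rows; each row is the pose to reach, as a shift and turn from the pose commanded when the call began, along the tool's axes at that moment; what a row does not reach only later rows make up. A row lasts 1/8 s, in which the tool goes at most 62.5 mm and 10.7 degrees, less where a joint would pass 70% of its speed; a pose out of reach is approached as far as the arm can. A call with a gripper value outside its range is refused whole. The fingers move at their own pace and stop on an object; "force" is the grip in N (left out, the last holds). Time passes only in rows, so rows that repeat a pose let the fingers close. It gives the time, the measured TCP pose, the force, the opening and the grip force at its end, in the units of the state.
- readout.get_obs(): the state, without advancing time (a new reading comes with each control period).
- camera(name): name is "scene" or "top" or "wrist"; returns the picture (384x512x3 uint8, red, green, blue); there is no depth.
- get_calibration(name): a dict with "mtx" (3x3 intrinsics, pixels), "R" (3x3) and "t" (3): a world point X has camera coordinates R X + t. Camera axes: x right, y down, z forward; pixel columns grow to the right and rows downward; lengths in m; the calibration is good to about 2 mm. A picture is of the moment at which its call begins: read the wrist's pose just before it. get_calibration takes no time and is no camera call; for the wrist camera it gives the pose at the moment of the call.
- arm.close_job(): hands the job in; it is judged then, once.
Trained networks look in the newest picture that a camera, given by its name, has taken for a name from the list of things; names that differ only in an ending like _2 or _b are one class to them, and where a whole thing is asked for, a point or a joint stands for the part that bears it (a point fixed in the world has none). Each returns a list of dicts, best first, with "score" (0 to 1); they miss things now and then, are a little off and sometimes report something else, mostly with a low value. They report only what shows in the picture. A call takes as long as a camera call. They do not tell look-alikes from the thing itself.
- search_frame(label, camera): "rect" ([centre column, centre row, width, height] as shares, 0 to 1, of the picture: columns of its width, rows of its height, round what is visible of it).
- outline_of(label, camera): "pixels" (384x512 bool, what is visible of it) and "rect" ([centre column, centre row, width, height] as shares, 0 to 1, of the picture: columns of its width, rows of its height, round what is visible of it).
The state is a dict: "time_s": time; "joint_positions": joint angles; "qd": joint speeds; "joint_efforts": joint torques, N m; "position": TCP position; "orientation": TCP orientation; "ft_force": force on the tool from outside, world axes, zero at the start; "moment": the same for the moment, N m; "finger_gap": finger opening in m; "grasp_force": force on a finger pad.
Only numpy, scipy, OpenCV 4.12 (cv2) and the standard library are available. Lean on these libraries where they do the work, as an engineer would, in place of code of your own. Each camera call takes 0.05 s, during which the arm holds its last target. There are 200 camera calls.

## Working session

There is one attempt and no reset: what is moved stays moved. The work goes in short steps, Python scripts to look and compute and a tool call to move; the robot and the scene stay as the last step left them, time stands still between calls to the robot, and variables do not carry over. Pictures are saved under pics/ and viewed, at most 10 in all, crops included, and the job is handed in when it is done.

Besides the shell and the picture viewer there is one more tool, called after "Emit:" as name(argument=value, ...), one argument or row to a line, values as JSON. send_rows: Moves the arm, as the interface text tells. Its arguments: {"type":"object","properties":{"motion":{"type":"string"},"force":{"type":"number"}},"required":["motion"]}

```bash
mkdir -p pics; ls; python3 - <<'E'
from plant import *
import cv2,numpy as np
ims=[]
for n in ["top","scene"]:
    im=camera(n); ims.append(im)
    for l in ["test_weight","pan_centre","brass_weight","iron_weight","yellow_tin"]:
        r=search_frame(l,n); print(n,l,[(round(d['score'],2),[round(a*b) for a,b in zip(d['rect'],(512,384,512,384))]) for d in r[:3]])
    c=get_calibration(n);print(c['mtx'].round(1).tolist(),(-c['R'].T@c['t']).round(3),c['R'].round(2).tolist())
cv2.imwrite('pics/a.png',cv2.resize(np.vstack(ims),(450,600) if 0 else (400,600))[:,:,::-1])
cv2.imwrite('pics/top.png',cv2.resize(ims[0],(768,576))[:,:,::-1])
o=readout.get_obs();print(o)
E
```

```text
pics
top test_weight [(0.64, [173, 234, 24, 21]), (0.58, [232, 206, 24, 27])]
top pan_centre [(0.72, [235, 219, 42, 41]), (0.7, [231, 207, 22, 25])]
top brass_weight [(0.45, [200, 269, 14, 15])]
top iron_weight [(0.55, [274, 168, 27, 29])]
top yellow_tin [(0.94, [195, 177, 25, 25])]
[[455.7, 0.0, 244.3], [0.0, 455.7, 185.6], [0.0, 0.0, 1.0]] [ 0.38  -0.221  0.903] [[-0.01, -1.0, 0.02], [-0.99, 0.0, -0.15], [0.15, -0.02, -0.99]]
scene test_weight [(0.87, [271, 253, 18, 30]), (0.63, [229, 202, 15, 29]), (0.61, [277, 190, 22, 31])]
scene pan_centre [(0.73, [287, 203, 37, 19])]
scene brass_weight [(0.53, [311, 253, 16, 20])]
scene iron_weight [(0.7, [260, 189, 15, 29])]
scene yellow_tin [(0.97, [231, 230, 23, 27])]
[[386.7, 0.0, 251.2], [0.0, 386.7, 185.2], [0.0, 0.0, 1.0]] [0.168 0.428 0.457] [[-0.86, -0.5, 0.02], [-0.25, 0.38, -0.89], [0.44, -0.78, -0.45]]
{'time_s': 0.6, 'joint_positions': array([-1.14998561e+00,  3.19575172e-01,  1.56452939e+00,  1.33890699e-05,
        1.25738091e+00, -1.99956498e-02]), 'qd': array([-0.00012702, -0.00105012, -0.0005759 , -0.00110984, -0.00077872,
        0.00031036]), 'joint_efforts': array([-3.89128545e-04, -4.15180528e+01, -2.34324574e+01, -7.08167136e-05,
        2.52397958e-04, -2.70273404e-06]), 'position': array([ 0.24534298, -0.52003534,  0.23134078]), 'orientation': array([9.75809834e-01, 2.18621055e-01, 1.69089840e-05, 5.12487888e-05]), 'ft_force': array([-0.98872076, -0.19687823,  0.32660127]), 'moment': array([ 0.04408331, -0.04900896,  0.0096791 ]), 'grasp_force': 0.0, 'finger_gap': 0.08560263804633489}
```

View pics/top.png

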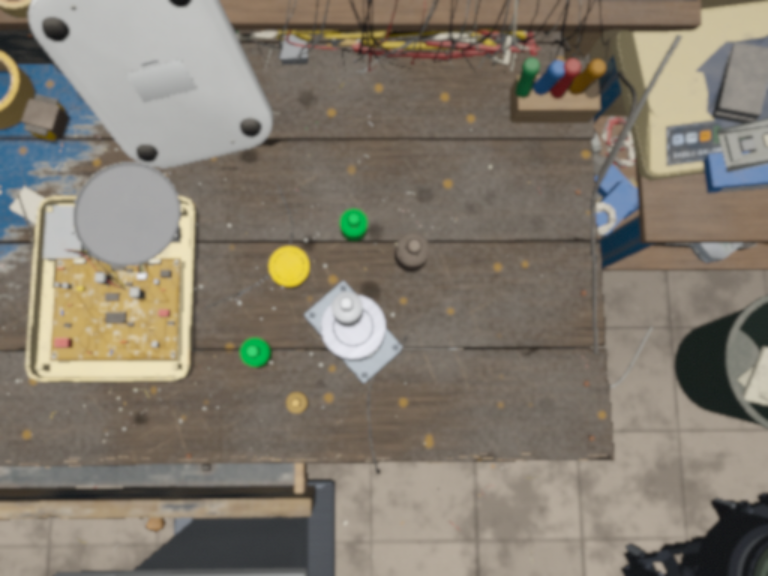

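The top view shows the pan at about (353,326) of the enlarged picture, with the grey weight up and to the left of its middle. The iron weight is at (411,252), the tin at (289,266), the brass weight at (296,402), and there are two green decoys. Next I turn these pixels into positions and find where the wrist camera should go.

```bash
cat > h.py <<'E'
from plant import *
import cv2,numpy as np
from scipy.spatial.transform import Rotation as Ro
def ray(c,u,v,z):
    d=c['R'].T@np.linalg.inv(c['mtx'])@[u,v,1]; o=-c['R'].T@c['t']
    return o+d*(z-o[2])/d[2]
def proj(c,X):
    p=(np.atleast_2d(X)@c['R'].T+c['t'])@c['mtx'].T
    return p[:,:2]/p[:,2:]
def totool(X):  # world TCP target -> tool shift
    o=readout.get_obs(); return Ro.from_quat(o['orientation']).inv().apply(np.array(X)-o['position'])
E
python3 - <<'E'
from h import *
c=get_calibration("top")
for n,u,v,z in [("pan",235.3,217.5,.066),("knob",231,200,.124),("brass",200-2,268,.034),("iron",276,164,.068),("tin",193,177,.02),("green",170,234,.05)]:
    print(n,ray(c,u,v,z).round(3))
o=readout.get_obs();print(Ro.from_quat(o['orientation']).as_matrix().round(3))
w=get_calibration("wrist"); R=Ro.from_quat(o['orientation']).as_matrix()
print("cam in tool", R.T@(-w['R'].T@w['t']-o['position']), (w['R']@R).round(2).tolist(), w['mtx'].round(0).tolist())
E
```

```text
pan [ 0.451 -0.222  0.066]
knob [ 0.476 -0.214  0.124]
brass [ 0.359 -0.151  0.034]
iron [ 0.551 -0.298  0.068]
tin [ 0.535 -0.139  0.02 ]
green [ 0.422 -0.1    0.05 ]
[[ 0.904  0.427  0.   ]
 [ 0.427 -0.904 -0.   ]
 [ 0.     0.    -1.   ]]
cam in tool [ 0.06730945  0.00079225 -0.1431198 ] [[0.0, 1.0, -0.0], [-0.96, 0.0, -0.27], [-0.27, 0.0, 0.96]] [[302.0, 0.0, 249.0], [0.0, 302.0, 198.0], [0.0, 0.0, 1.0]]
```

Emit:
send_rows(
  motion="0.03 -0.018 0.002 0 0 -0.143 0; 0.063 -0.036 0.004 0 0 -0.286 0; 0.095 -0.054 0.006 0 0 -0.43 0; 0.127 -0.073 0.008 0 0 -0.573 0; 0.159 -0.091 0.01 0 0 -0.717 0; 0.19 -0.109 0.012 0 0 -0.86 0; 0.222 -0.127 0.014 0 0 -1.0 0; 0.254 -0.145 0.016 0 0 -1.147 0; 0.286 -0.163 0.018 0 0 -1.29 0; 0.318 -0.181 0.02 0 0 -1.434 0",
)

```text
time_s: 1.85
position: [0.4564, -0.2197, 0.2114]
orientation: [0.59, 0.807, 0.0, 0.0]
ft_force: [0.5, -0.3, 0.1]
finger_gap: 0.0856
grasp_force: 0.0
```

```bash
python3 - <<'E'
from h import *
o=readout.get_obs();print(o['time_s'],o['position'].round(4),o['ft_force'].round(2),Ro.from_quat(o['orientation']).as_matrix().round(3).tolist())
c=get_calibration("wrist"); im=camera("wrist")
for l in ["test_weight","pan_centre"]:
    for d in search_frame(l,"wrist")[:3]: print(l,round(d['score'],2),(np.array(d['rect'])*[512,384,512,384]).round(1))
cv2.imwrite('pics/w1.png',cv2.resize(im,(768,576))[:,:,::-1]); cv2.imwrite('pics/w1raw.png',im[:,:,::-1])
E
```

```text
1.85 [ 0.4564 -0.2197  0.2114] [ 0.52 -0.32  0.1 ] [[-0.304, 0.953, 0.0], [0.953, 0.304, -0.0], [-0.0, 0.0, -1.0]]
test_weight 0.84 [256.1  52.   39.3  46.1]
test_weight 0.7 [268.6 191.5  45.3  51.7]
test_weight 0.63 [359.6 214.9  44.6  42. ]
pan_centre 0.9 [244.3 182.9  76.9  76.3]
```

View pics/w1.png

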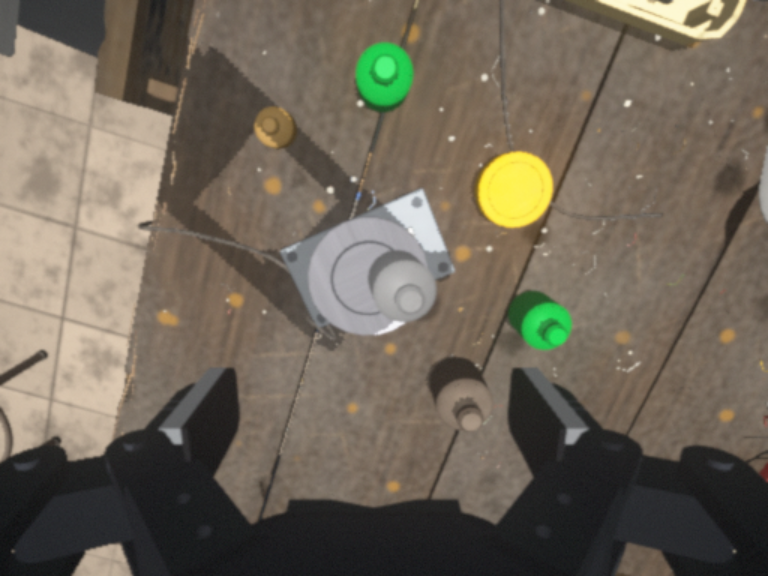

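The wrist view shows the pan at about (370,275) of the enlarged picture, the weight's knob at (409,299), and clear space round the stand. Now I measure the offset by projecting a model of the weight and pan.

```bash
cat >> h.py <<'E'
def circ(C,r,n):
    n=np.array(n)/np.linalg.norm(n); a=np.cross(n,[0,1,0.]);a/=np.linalg.norm(a);b=np.cross(n,a)
    t=np.linspace(0,2*np.pi,72); return np.array(C)+r*(np.cos(t)[:,None]*a+np.sin(t)[:,None]*b)
def overlay(im,c,pan,off,k,fn,box,s=6):
    # pan xyz, weight offset xy (m), k tilt rad per m
    off=np.array(off); n=np.array([*(np.sin(k*off)),0]); n[2]=np.sqrt(1-n@n)
    B=np.array(pan)+[*off,-(n[:2]@off)]
    x0,y0,x1,y1=box; v=cv2.resize(im[y0:y1,x0:x1],None,fx=s,fy=s,interpolation=cv2.INTER_CUBIC)[:,:,::-1].copy()
    for C,r,col in [(pan,.04,(0,0,255)),(pan,.0235,(0,0,255)),(B,.0185,(0,255,0)),(B+.035*n,.0185,(0,255,255)),(B+.058*n,.008,(255,0,255))]:
        p=(proj(c,circ(C,r,n))-[x0,y0]+.5)*s
        cv2.polylines(v,[p.round().astype(int)],True,col,1)
    cv2.imwrite(fn,v)
E
python3 - <<'E'
from h import *
c=get_calibration("wrist"); im=cv2.imread('pics/w1raw.png')[:,:,::-1]
pan=ray(c,370/1.5-.3,275/1.5-.3,.066); kn=ray(c,409/1.5-.3,299/1.5-.3,.123); print(pan,kn,kn-pan)
d=(kn-pan)[:2]; u=d/np.linalg.norm(d); k=6/57.3/.02
off=d/(1+.058*k); print(off,np.linalg.norm(off))
overlay(im,c,pan,off,k,'pics/o1.png',(195,130,305,235))
E
```

```text
[ 0.45325379 -0.21920861  0.066     ] [ 0.47342969 -0.21288445  0.123     ] [0.0201759  0.00632415 0.057     ]
[0.01547629 0.00485106] 0.01621876610542975
```

View pics/o1.png

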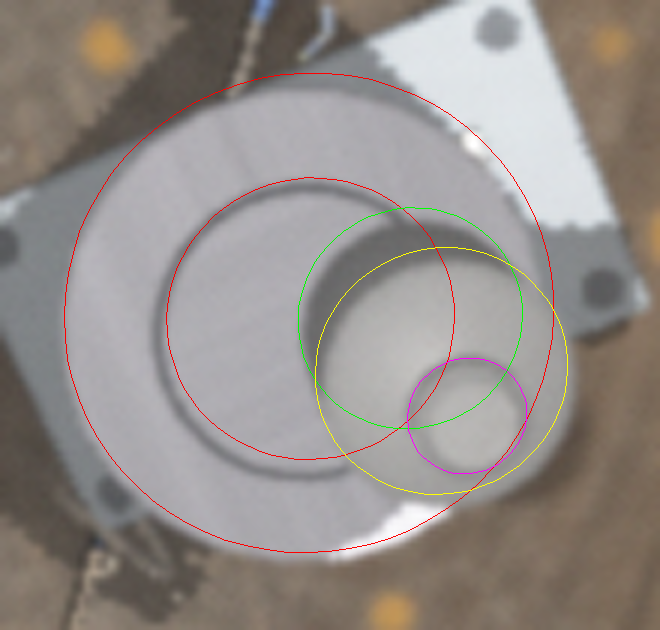

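Emit:
send_rows(
  motion="0 0.002 0.02 0.05 0 0 0; 0 0.002 0.045 0.1 0 0 0; 0 0.002 0.07 0.17 0 0 0; 0 0.002 0.09 0.17 0 0 0; 0 0.002 0.11 0.17 0 0 0; 0 0.002 0.125 0.17 0 0 0; 0 0.002 0.136 0.17 0 0 0; 0 0.002 0.14 0.17 0 0 0;0 0.002 0.14 0.17 0 0 0",
)

```text
time_s: 3.12
position: [0.4577, -0.2202, 0.0715]
orientation: [0.59, 0.803, -0.068, -0.05]
ft_force: [-0.5, 0.1, 0.7]
finger_gap: 0.0853
grasp_force: 0.0
```

```bash
python3 - <<'E'
from h import *
o=readout.get_obs();print(o['time_s'],o['position'].round(4),o['ft_force'].round(2),Ro.from_quat(o['orientation']).as_matrix().round(3).tolist())
c=get_calibration("wrist"); im=camera("wrist"); cv2.imwrite('pics/w2raw.png',im[:,:,::-1])
cv2.imwrite('pics/w2.png',cv2.resize(im,(768,576))[:,:,::-1])
E
```

```text
3.125 [ 0.4577 -0.2202  0.0715] [-0.45  0.06  0.69] [[-0.299, 0.94, -0.161], [0.954, 0.295, -0.051], [-0.0, -0.169, -0.986]]
```

View pics/w2.png

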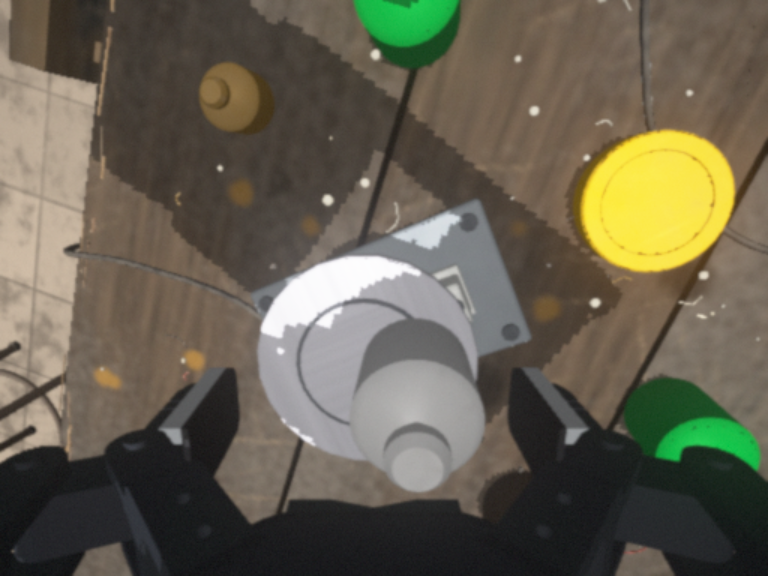

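The weight now stands between the fingers, with its body at about (418,400) and the right pad at (535,400) with some clearance. I overlay the model to check the alignment.

```bash
cat >> h.py <<'E'
def frame(): # horizontal tool-y dir e, tool-x dir f
    R=Ro.from_quat(readout.get_obs()['orientation']).as_matrix(); e=R[:2,1]/np.linalg.norm(R[:2,1]); return e,np.array([-e[1],e[0]])
E
python3 - <<'E'
from h import *
c=get_calibration("wrist"); im=cv2.imread('pics/w2raw.png')[:,:,::-1].copy()
o=readout.get_obs(); R=Ro.from_quat(o['orientation']).as_matrix()
e,f=frame(); print(e,f)
P=[proj(c,o['position']+R@np.array([x,sy*.0427,-.013]))[0] for sy in(1,-1) for x in(-.011,.011)]; print(np.array(P)*1.5)
overlay(im,c,(.4531,-.2211,.066),.0177*e,6/57.3/.02,'pics/o2.png',(160,150,350,340),4)
E
```

```text
[0.95420499 0.29915355] [-0.29915355  0.95420499]
[[506.9628478  421.02097842]
 [512.63130272 357.82512896]
 [242.28127201 420.89313965]
 [236.80170551 357.69926734]]
```

View pics/o2.png

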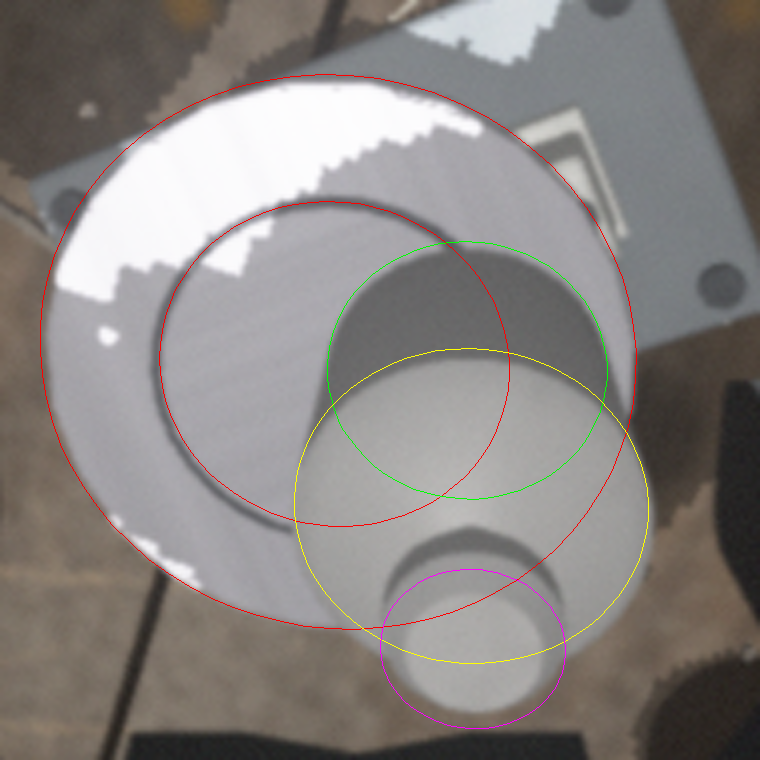

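The model fits within about 0.5 mm. The weight is about 17.7 mm off-centre along tool +y, so I approach slowly and start to push.

Emit:
send_rows(
  motion="0 -0.005 0.003 0 0 0 0; 0 -0.0085 0.0035 0 0 0 0; 0 -0.0105 0.0038 0 0 0 0; 0 -0.012 0.004 0 0 0 0; 0 -0.0135 0.0043 0 0 0 0; 0 -0.015 0.0046 0 0 0 0; 0 -0.0165 0.0048 0 0 0 0; 0 -0.018 0.005 0 0 0 0; 0 -0.0195 0.0054 0 0 0 0; 0 -0.0195 0.0054 0 0 0 0",
)

```text
time_s: 4.42
position: [0.4381, -0.2261, 0.0692]
orientation: [0.59, 0.803, -0.069, -0.05]
ft_force: [3.6, 0.5, 1.1]
finger_gap: 0.0855
grasp_force: 1.6
```

```bash
cat > look.py <<'E'
from h import *
import sys
from scipy.optimize import least_squares
o=readout.get_obs();print(o['time_s'],o['position'].round(4),o['ft_force'].round(2))
c=get_calibration("wrist"); im=camera("wrist"); cv2.imwrite('pics/last.png',im[:,:,::-1])
e,f=frame(); pan=np.array([.4531,-.2211,.066]); d=o['position'][:2]-pan[:2]
print('TCP s,x mm',1e3*d@e,1e3*d@f,'tip s',1e3*d@e+44.4)
a,b=[float(v) for v in sys.argv[1:3]]
C=proj(c,pan)[0].astype(int); overlay(im,c,pan,a*e+b*f,6/57.3/.02,sys.argv[3],(C[0]-80,C[1]-55,C[0]+80,C[1]+85),4)
E
python3 look.py .010 0 pics/o3.png
```

```text
4.425 [ 0.4381 -0.2261  0.0692] [3.58 0.52 1.11]
TCP s,x mm -15.768731149651906 -0.31756163753526145 tip s 28.631268850348093
```

View pics/o3.png

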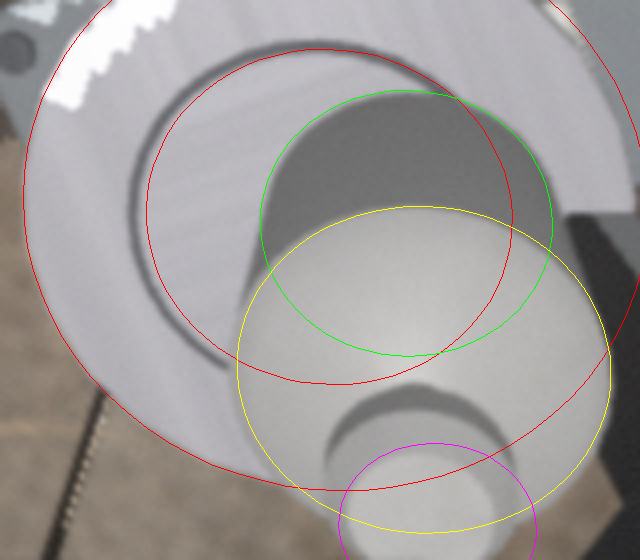

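The weight has slid to about s = 10 mm, upright on the pan, with about 3.6 N of push. The pad touches its right side at about (570,210), so I continue about 10 mm more.

Emit:
send_rows(
  motion="0 -0.0015 0.0003 0 0 0 0; 0 -0.003 0.0005 0 0 0 0; 0 -0.0045 0.0008 0 0 0 0; 0 -0.0055 0.001 0 0 0 0; 0 -0.0065 0.0011 0 0 0 0; 0 -0.0075 0.0013 0 0 0 0; 0 -0.0085 0.0014 0 0 0 0; 0 -0.0095 0.0016 0 0 0 0; 0 -0.0102 0.0017 0 0 0 0; 0 -0.0102 0.0017 0 0 0 0",
)

```text
time_s: 5.72
position: [0.4283, -0.2292, 0.0693]
orientation: [0.59, 0.803, -0.069, -0.05]
ft_force: [2.5, 1.3, 1.5]
finger_gap: 0.0854
grasp_force: 1.5
```

```bash
python3 look.py 0 0 pics/o4.png
```

```text
5.725 [ 0.4283 -0.2292  0.0693] [2.47 1.33 1.47]
TCP s,x mm -26.055294778147356 -0.31565313701453057 tip s 18.344705221852642
```

View pics/o4.png

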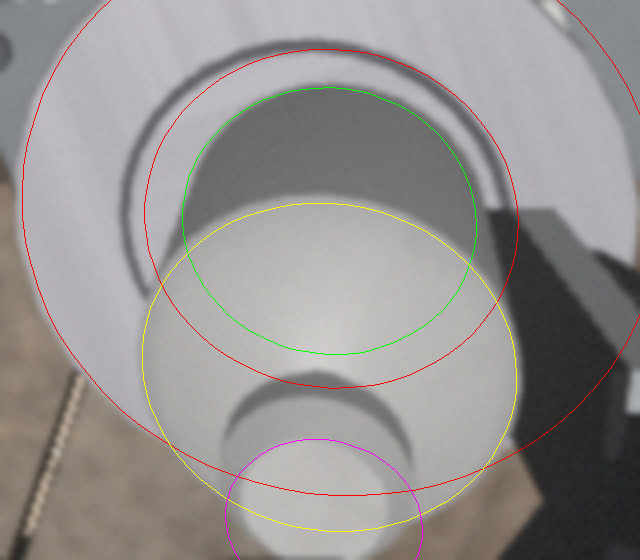

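The weight's foot is now inside the ring. The ring gap is about 52 px on the left and 18 px on the right, so it is still about 2 mm off. I nudge 2 mm more, then back off and look.

Emit:
send_rows(
  motion="0 -0.0008 0.0001 0 0 0 0; 0 -0.0015 0.0002 0 0 0 0; 0 -0.002 0.0003 0 0 0 0; 0 -0.002 0.0003 0 0 0 0; 0 -0.001 0.0001 0 0 0 0; 0 0.001 -0.0002 0 0 0 0; 0 0.004 -0.0007 0 0 0 0; 0 0.01 -0.0017 0 0 0 0; 0 0.014 -0.0024 0 0 0 0; 0 0.014 -0.0024 0 0 0 0",
)

```text
time_s: 7.02
position: [0.4424, -0.2249, 0.0693]
orientation: [0.59, 0.803, -0.068, -0.05]
ft_force: [0.3, -0.1, 0.1]
finger_gap: 0.0855
grasp_force: 0.0
```

```bash
python3 look.py 0 0 pics/o5.png
```

```text
7.025 [ 0.4424 -0.2249  0.0693] [ 0.32 -0.14  0.09]
TCP s,x mm -11.318977724934754 -0.393402731826459 tip s 33.081022275065244
```

View pics/o5.png

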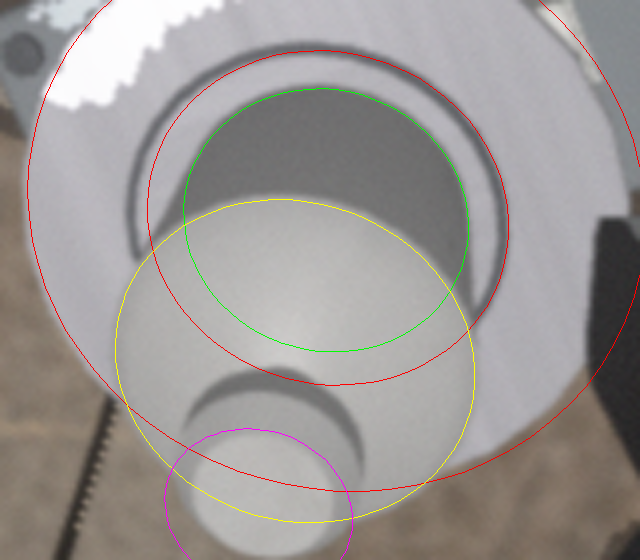

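The weight is within about 1 mm of the middle, with ring gaps of about 46 and 32 px. I come clear vertically.

Emit:
send_rows(
  motion="0 -0.0017 -0.01 0 0 0 0; 0 -0.005 -0.03 0 0 0 0; 0 -0.01 -0.06 0 0 0 0; 0 -0.016 -0.09 0 0 0 0; 0 -0.02 -0.12 0 0 0 0; 0 -0.02 -0.13 -0.17 0 0 0; 0 -0.02 -0.13 -0.17 0 0 0; 0 -0.02 -0.13 -0.17 0 0 0; 0 -0.02 -0.13 -0.17 0 0 0; 0 -0.02 -0.13 -0.17 0 0 0",
)

```text
time_s: 8.32
position: [0.4446, -0.224, 0.2001]
orientation: [0.592, 0.806, -0.0, -0.001]
ft_force: [-0.3, -0.5, -0.4]
finger_gap: 0.0853
grasp_force: 0.0
```

```bash
sed -i 's/80,C\[1\]-55,C\[0\]+80,C\[1\]+85),4/50,C[1]-45,C[0]+50,C[1]+50),6/' look.py; python3 look.py 0.000 0 pics/o6.png
```

```text
8.325 [ 0.4446 -0.224   0.2001] [-0.32 -0.48 -0.42]
TCP s,x mm -8.991434697946804 -0.18384852659671092 tip s 35.40856530205319
```

View pics/o6.png

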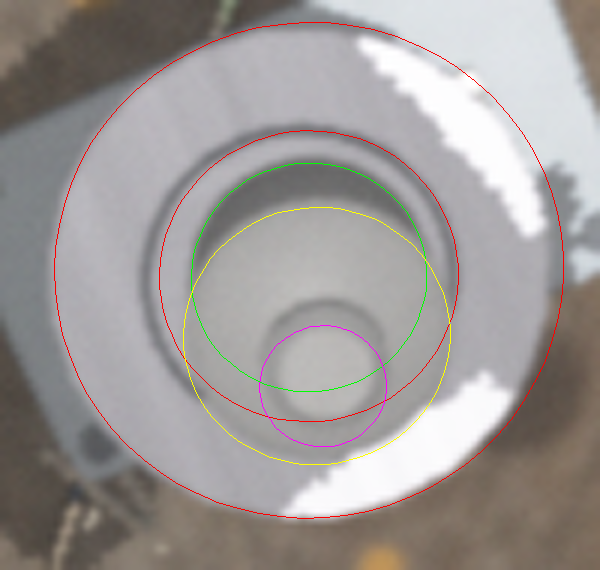

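The weight stands upright in the ring, within about 1 mm of centre, with nothing touching it. I hand it in.

```bash
python3 -c "
from plant import *
print(arm.close_job())"
```

```text
the job is handed in; nothing more can be done
None
```

I pushed the test weight gently to within about 1 mm of the pan's middle by camera estimate, upright inside the engraved circle; the arm is clear and the job is handed in, but no verdict came back.

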